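Slide the open phone shell out of its tray lane and into the fixture corner

ROBOT

A 6-joint arm with a two-finger parallel gripper is mounted at the origin on a cart in front of the work surface, level with it; the furniture and walls round the work are solid. World frame = base frame: x ahead of the robot, y to its left, z up, the work surface at z = 0. Lengths are in m, angles in degrees, forces in N, time in s.
With the tool pointing down it reaches from about 0.4 to 0.825 m from the base axis. Payload 7 kg.
Tool frame: the origin (TCP) lies midway between the tips of the shut fingers; the grasp point (between the pads) lies r.grip_depth behind it (r.grip_depth is the distance from the TCP to the grasp point, in m); z points along the fingers, y is the line along which they close (so a half turn about z gives the same grasp; the last joint's range is limited). The gripper opens to 88 mm and grips with 3 to 60 N. Pads are 19 mm wide; open, the fingers measure 130 mm over their backs; the gripper's body (78 mm by 193 mm) begins 47 mm behind the grasp point.
Start: joints at [-59.238, 20.546, 0.682, 0, -70.136, -16.507], TCP at [0.166, -0.654, 0.227] pointing down, gripper open.
Joint ranges: [-176.03, 176.03], [-82.01, 121.73], [-58.28, 71.71], [-173.87, 95.51], [-174.79, -0.11], [-173.66, 173.66]. Speed limits (degrees/s): [136.94, 136.94, 172.46, 180, 180, 180].

INTERFACE

Orientations are given as [roll, pitch, yaw] about the fixed x, y, z axes, in that order (R = Rz(yaw) Ry(pitch) Rx(roll)).
In Python, from plant import r, viewer gives the robot as it stands (r), with the cameras (viewer).
- The arm moves only by the shell command python3 drive.py [OPENING] [FORCE], which reads ROWS from standard input. ROWS is a JSON object with one list for each field, all of the same length, 1 to 12, a row being the entries at one place: x, y, z (the shift in parts of the range, where 1.0 means 60 cm), ax, ay, az (a rotation vector in a scale on which 1.0 is 360 degrees); each row is the pose to reach, as a shift and turn from the pose commanded when the command began, along the tool's axes at that moment; what a row does not reach only later rows make up. A row lasts 1/12 s, in which the tool goes at most 0.0417 m and 7.16 degrees, less where a joint would pass 70% of its speed; a pose out of reach is approached as far as the arm can. OPENING is the finger opening in m, set as the command begins (- or left out keeps the last). The fingers move at their own pace and stop on an object; FORCE is the grip in N (left out, the last holds). Time passes only in rows, so rows that do not move let the fingers close. It prints the time, the measured TCP pose, the force, the opening and the grip force at its end. Input that does not fit is refused with a message, and nothing moves.
- r.get_state(): the state, without advancing time (a new reading comes with each control period).
- viewer.capture(name): name is "scene" or "top"; returns a dict with "frame" (420x560x3 uint8, red, green, blue), "z_map" (420x560 float32, m along the optical axis (not along the pixel's ray), 0 where there is no reading), "fx", "fy", "cx", "cy" (pixels), "cam_to_world" (4x4, takes a point from camera to world coordinates). Camera axes: x right, y down, z forward; pixel columns grow to the right and rows downward; lengths in m; the calibration is good to about 2 mm. A picture is of the moment at which its call begins.
- r.close_job(): hands the job in; it is judged then, once.
The state is a dict: "time_s": time; "joints": joint angles; "qd": joint speeds; "joint_torque": joint torques, N m; "tcp_pos": TCP position; "eef_rot": TCP orientation; "contact_force": force on the tool from outside, world axes, zero at the start; "moment": the same for the moment, N m; "gripper_width": finger opening in m; "gripper_force": force on a finger pad.
Only numpy, scipy, OpenCV 4.12 (cv2) and the standard library are available. Lean on these libraries where they do the work, as an engineer would, in place of code of your own. Each camera call takes 0.05 s, during which the arm holds its last target. There are 200 camera calls.

TASK

Take the open phone shell (the shallow black back with the battery in it, not the plain flat screen) out of the two-lane tray by sliding it lengthwise up the ramp onto the deck, not picking it up. Then leave it lying flat and square in the corner of the deck, its leading end up against the end stop and its long side up against the side fence, touching both. Leave the flat screen in its lane and do not disturb the other things on the bench.

Things in the scene. Friction and masses are not known exactly. Their poses are not given: they have to be found in the camera images.
- kit_tray: Fixed plain grey tray with two lanes, a ramp and a deck, 452 x 174 mm. Origin: on the bench, under the middle; x runs along the lanes from the closed back wall (inner face at x = -221 mm, 27 mm high) to ramp, deck and end stop; y across, towards the side fence; z up. Lanes are 72 mm wide inside, centred at y = +38 and -38 mm, floor at z = 3 mm, walls 4 mm thick with tops at z = 30 mm.
- ramp_foot (a point): Foot of the ramp, between the lanes: x = -25, y = 0, z = 3 mm in the tray's frame. From here the lane floors climb evenly, between the lane walls, to ramp_top.
- ramp_top (a point): Top of the ramp: x = 35, y = 0, z = 21 mm in the tray's frame. The lane walls (middles at y = -76, 0, +76 mm) end here; beyond it the flat deck at z = 21 mm goes on to x = 226 mm, from y = -80 mm (open edge) to the fence at y = +84 mm.
- side_fence (a point): Middle of the side fence's inner face at deck level: x = 133.5, y = 84, z = 21 mm in the tray's frame. The fence is a steel bar 16 mm high and 10 mm thick that stands along the +y edge of the deck from x = 41 to x = 226 mm; its face looks to -y.
- end_stop: Fixed steel bar across the far end of the deck, 150 mm long (along its y), 14 mm thick, 14 mm high, with two small screw heads on top. Origin: middle of the lower edge of the face that meets the phone shell, at deck level; axes parallel to the tray's, the face looks to -x. It sits at x = 187 to 212 mm in the tray's frame, different each time.
- phone_shell: Black open phone back, a shallow tray with a light battery in it, loose. 132 mm long (its x), 66 mm wide (its y), 10 mm thick, 0.05 to 0.1 kg; a 3 mm rim runs all round, 8 mm above its 2 mm floor. Origin: centre of the underside. It starts flat in one of the two lanes, lengthwise, with 35 to 62 mm free behind its back end.
- phone_front: Flat black phone screen, 130 mm (its x) x 64 mm x 6 mm, loose, in the other lane. Origin: centre of the underside. It stays where it is.
- screw_dish: Round steel dish, 86 mm across, 17 mm high, bystander to the right of the tray (-y). Origin: centre of the underside.
- tweezers: Tweezers, 122 x 12 x 8 mm, lying to the right of the tray, bystander. Origin: centre of the underside.
- flux_bottle: Small brown bottle, 27 mm across, 61 mm high, standing to the left of the tray (+y), bystander. Origin: centre of the underside.
- solder_reel: Reel, 56 mm across, 30 mm high, standing to the left of the tray, bystander. Origin: centre of the underside.

How it is judged (in metres and radians):
On the way:
1. the phone shell is out of its lane and lies flat on the deck (x of phone_shell in the frame of kit_tray above 0.095 m and z of phone_shell in the frame of kit_tray between 0.0185 and 0.0235 m and angle between phone_shell's own z axis and vertical below 0.06 rad), for 0.1 s.
At the end, for the whole second after the job is handed in: Phone shell flat on the deck (height within 2.5 mm, tilt < 0.06 rad), square to the tray within 0.05 rad, leading end within 4 mm of the end stop, long side within 4 mm of the side fence, at rest; flat screen still in its lane, moved < 20 mm (x of phone_shell in the frame of end_stop between -0.07 and -0.063 m and y of phone_shell in the frame of side_fence between -0.037 and -0.03 m and angle between the x axis of phone_shell and the x axis of kit_tray, either way round below 0.05 rad and z of phone_shell in the frame of kit_tray between 0.0185 and 0.0235 m and angle between phone_shell's own z axis and vertical below 0.06 rad and linear speed of phone_shell below 0.01 m/s and distance of phone_front from where it was at the start of the episode below 0.02 m); the robot touches nothing.
It fails at once if the flat screen is pushed or carried off its place in the lane (distance of phone_front from where it was at the start of the episode above 0.03 m).
It fails at once if a bystander (dish, tweezers, bottle or reel) is disturbed by more than 30 mm (distance of any of screw_dish, tweezers, flux_bottle, solder_reel from where it was at the start of the episode above 0.03 m).
It fails at once if the phone shell is picked up off the tray instead of slid (z of phone_shell in the frame of kit_tray above 0.06 m).
It also fails if it takes over 58 s, if anything falls off the work surface, if the arm or the gripper's body presses on something with over 40 N, if the wrist force passes 120 N, or if a joint passes its speed limit or range.

## Working session

There is one attempt and no reset: what is moved stays moved. The work goes in short steps, Python scripts to look and compute and a shell command to move; the robot and the scene stay as the last step left them, time stands still between calls to the robot, and variables do not carry over. Pictures are saved under pics/ and viewed, at most 14 in all, crops included, and the job is handed in when it is done.

```bash
ls; mkdir -p pics
python3 - <<'E'
from plant import r, viewer
import cv2,numpy as np
for n in("scene","top"):
    c=viewer.capture(n); cv2.imwrite(f"pics/{n}0.png",c["frame"][:,:,::-1]); np.savez(f"{n}0.npz",**c)
    print(n,c["fx"],c["cx"],c["cy"],np.round(c["cam_to_world"],3).tolist())
print(r.get_state(),r.grip_depth)
E
```

```text
drive.py
pics
plant.py
scene 432.8464505980833 280.01233432729305 206.9640559618716 [[-0.767, -0.382, 0.515, -0.066], [-0.641, 0.438, -0.631, 0.759], [0.015, -0.814, -0.58, 0.709], [0.0, 0.0, 0.0, 1.0]]
top 464.3644657872933 279.40310625603746 211.11602745694498 [[0.015, -0.986, 0.168, 0.279], [-1.0, -0.014, 0.01, 0.052], [-0.007, -0.168, -0.986, 1.463], [0.0, 0.0, 0.0, 1.0]]
{'time_s': 0.1, 'joints': array([-5.92399848e+01,  2.05874284e+01,  6.38973094e-01, -1.85849155e-02,
       -7.01366627e+01, -1.65084356e+01]), 'qd': array([-0.07425409, -0.10196831,  0.04749761,  0.01149171,  0.01040836,
        0.03502758]), 'joint_torque': array([-1.34162237e-03, -5.84163845e+01,  2.93748289e+01,  7.01553494e+00,
        1.01256953e-02, -5.83596693e-05]), 'tcp_pos': array([ 0.16605576, -0.65379526,  0.22571224]), 'eef_rot': array([ 1.79913426e+02, -7.43743797e-03, -1.65754743e+02]), 'contact_force': array([-0.4846605 ,  0.28805335,  0.67880494]), 'moment': array([-0.00718416,  0.03248042,  0.03573041]), 'gripper_force': 0.0, 'gripper_width': 0.08796757657242664} 0.0188
```

View pics/top0.png

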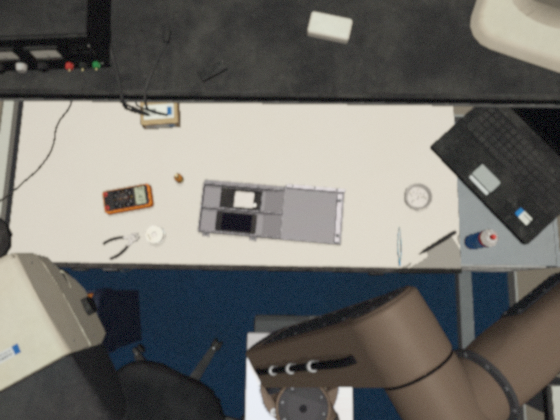

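View pics/scene0.png

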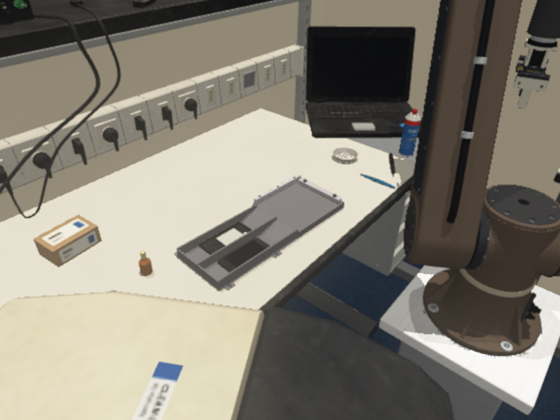

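The top view shows the tray at about (272,212), lanes to the left and deck to the right. The shell with the light battery is in the upper (far, fence-side) lane at about (240,198), and the screen is in the lower lane at (238,222). Next I fit the tray pose.

```bash
cat > h.py <<'E'
import numpy as np,cv2
def cloud(c):
    v,u=np.mgrid[0:420,0:560]; z=c["z_map"]
    p=np.stack([(u-c["cx"])/c["fx"]*z,(v-c["cy"])/c["fy"]*z,z],-1)
    T=c["cam_to_world"]; w=p@T[:3,:3].T+T[:3,3]; w[z<=0]=np.nan; return w
def proj(c,P):
    T=np.linalg.inv(c["cam_to_world"]); q=np.asarray(P)@T[:3,:3].T+T[:3,3]
    return np.stack([q[:,0]/q[:,2]*c["fx"]+c["cx"],q[:,1]/q[:,2]*c["fy"]+c["cy"]],1)
def t2w(P,pose):
    P=np.atleast_2d(np.asarray(P,float)); x,y,a=pose; c,s=np.cos(a),np.sin(a)
    return np.stack([x+c*P[:,0]-s*P[:,1],y+s*P[:,0]+c*P[:,1],P[:,2]],1)
def ortho(c,pose,z,x0=-.24,x1=.24,y0=-.1,y1=.1,s=1600):
    xs=np.arange(x0,x1,1/s); ys=np.arange(y1,y0,-1/s); X,Y=np.meshgrid(xs,ys)
    uv=proj(c,t2w(np.stack([X.ravel(),Y.ravel(),np.full(X.size,z)],1),pose)).astype(np.float32)
    return cv2.remap(c["frame"],uv[:,0].reshape(X.shape),uv[:,1].reshape(X.shape),cv2.INTER_CUBIC)[:,:,::-1]
E
python3 - <<'E'
from h import *
from scipy.optimize import least_squares
C={n:np.load(n+"0.npz") for n in("top","scene")}
def H(x,y):
    h=np.zeros_like(x)
    ins=(abs(x)<.226)&(y>-.08)&(y<.094)
    f=np.interp(x,[-.025,.035],[.003,.021]); h[ins]=f[ins]
    w=ins&(x<.035)&((abs(y)<.002)|(abs(abs(y)-.076)<.002*2))|ins&(x<-.221)&(y<.08); h[w]=.03
    h[ins&(x<.041)&(y>.08)]=0
    h[ins&(x>.041)&(y>.084)]=.037
    return h
xs=np.arange(-.26,.26,.001);ys=np.arange(-.12,.12,.001)
X,Y=np.meshgrid(xs,ys,indexing="ij");G=cv2.GaussianBlur(H(X,Y),(0,0),2)
from scipy.interpolate import RegularGridInterpolator as RG
g=RG((xs,ys),G,bounds_error=False,fill_value=0)
P={}
for n,c in C.items():
    w=cloud(c).reshape(-1,3); m=(abs(w[:,0]-.53)<.2)&(abs(w[:,1]-.07)<.33)&(w[:,2]<.06)&(w[:,2]>-.03); P[n]=w[m]
    print(n,m.sum(),"bench z",np.median(w[m][:,2][w[m][:,2]<.008]))
def res(p,n):
    w=P[n]; d=w[:,:2]-p[:2]; c,s=np.cos(p[2]),np.sin(p[2])
    return (w[:,2]-p[3]-g(np.stack([c*d[:,0]+s*d[:,1],-s*d[:,0]+c*d[:,1]],1)))*1000
for n in P:
    best=min((least_squares(res,[x,y,a,0],args=(n,),loss="soft_l1",f_scale=3,diff_step=1e-3,x_scale=[.01,.01,.1,.001]) for x in(.52,.545) for y in(.06,.08) for a in(-1.65,-1.57)),key=lambda s:s.cost)
    print(n,best.x,np.degrees(best.x[2]),best.cost)
    np.save("pose_"+n,best.x)
p=(np.load("pose_top.npy")+np.load("pose_scene.npy"))[:3]/2
ims=[ortho(C[n],p,.03) for n in C]+[]
cv2.imwrite("pics/ortho.png",cv2.resize(np.vstack(ims),(768,600) if 0 else (720,600)))
E
```

```text
top 24942 bench z 6.791967978081459e-05
scene 23057 bench z 0.0016871588547590077
top [ 5.19664818e-01  9.29367985e-02 -1.64795836e+00  5.75116672e-05] -94.42105889889545 131999.081515371
scene [ 0.5227057   0.09004075 -1.64524557  0.00185534] -94.26562748823865 144143.52988361946
```

View pics/ortho.png

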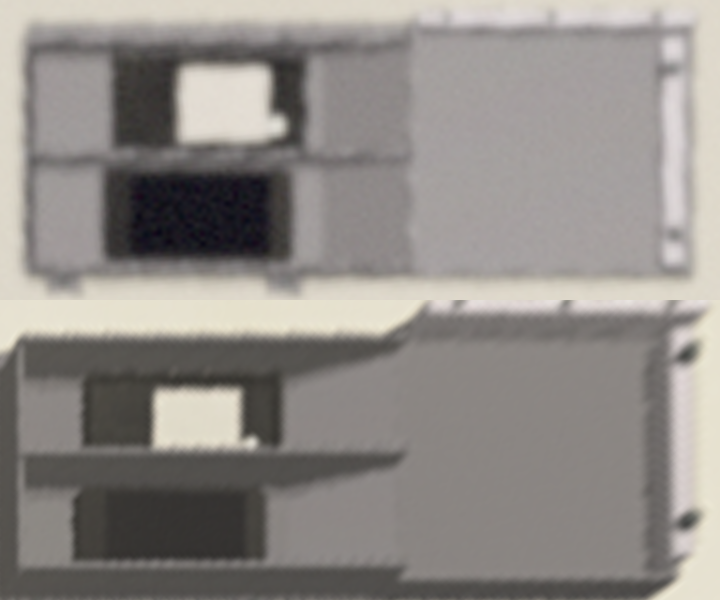

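The rectified views match the tray model. Shell back end is at about tray x = -166 mm, stop face at about +200 mm, and the two cameras' poses agree to 3 mm.

```bash
cat >> h.py <<'E'
POSE=((np.load("pose_top.npy")+np.load("pose_scene.npy"))/2)[:3]
def intray(w):
    d=np.asarray(w)[:2]-POSE[:2];c,s=np.cos(POSE[2]),np.sin(POSE[2]); return np.array([c*d[0]+s*d[1],-s*d[0]+c*d[1]])
def to(tgts,world=False,yaw=None):
    from plant import r, viewer
    from scipy.spatial.transform import Rotation as Ro
    s=r.get_state(); R=Ro.from_euler("xyz",s["eef_rot"],degrees=True).as_matrix()
    print("t",s["time_s"],"tray",intray(s["tcp_pos"])*1e3,"z",s["tcp_pos"][2]*1e3,"F",s["contact_force"].round(1))
    Rt=Ro.from_euler("xyz",[180,0,np.degrees(POSE[2])+(yaw or 0)],degrees=True).as_matrix()
    print("rot to square",Ro.from_matrix(R.T@Rt).as_rotvec(degrees=True).round(2))
    for t in tgts:
        w=np.array(t) if world else t2w(t,POSE)[0]
        print(t,w.round(3),"->",(R.T@(w-s["tcp_pos"])).round(4))
E
python3 - <<'E'
from h import *
print(POSE)
to([(.5,-.2,.227)],True); to([(-.194,.038,.14)])
E
```

```text
[ 0.52118526  0.09148877 -1.64660197]
t 0.1 tray [ 770.03871637 -297.66697314] z 225.71223935724245 F [-0.5  0.3  0.7]
rot to square [ 8.000e-02  5.000e-02 -7.141e+01]
(0.5, -0.2, 0.227) [ 0.5   -0.2    0.227] -> [-0.4353  0.3577 -0.0008]
t 0.1 tray [ 770.03871637 -297.66697314] z 225.71223935724245 F [-0.5  0.3  0.7]
rot to square [ 8.000e-02  5.000e-02 -7.141e+01]
(-0.194, 0.038, 0.14) [0.574 0.282 0.14 ] -> [-0.6255  0.8066  0.0868]
```

Units first: shifts go in shares of 60 cm and turns go in shares of 360 degrees. So -0.435 m / 0.6 = -0.725, 0.358 m / 0.6 = 0.5967, -36 degrees / 360 = -0.1.

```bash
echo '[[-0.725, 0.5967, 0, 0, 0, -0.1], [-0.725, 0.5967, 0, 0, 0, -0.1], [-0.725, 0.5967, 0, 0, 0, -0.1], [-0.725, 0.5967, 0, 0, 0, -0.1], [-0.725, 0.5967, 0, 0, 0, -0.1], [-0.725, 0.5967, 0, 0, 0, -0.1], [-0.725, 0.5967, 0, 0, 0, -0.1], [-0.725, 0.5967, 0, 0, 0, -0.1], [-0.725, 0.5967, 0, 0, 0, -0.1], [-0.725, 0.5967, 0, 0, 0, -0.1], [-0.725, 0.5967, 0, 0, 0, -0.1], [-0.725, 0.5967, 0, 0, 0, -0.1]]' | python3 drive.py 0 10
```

```text
refused: ROWS must be an object with one list for each field. Nothing was moved.
```

I used the wrong layout. The manual says an object with one list for each field; once more.

```bash
echo '{"x": [-0.725, -0.725, -0.725, -0.725, -0.725, -0.725, -0.725, -0.725, -0.725, -0.725, -0.725, -0.725], "y": [0.5967, 0.5967, 0.5967, 0.5967, 0.5967, 0.5967, 0.5967, 0.5967, 0.5967, 0.5967, 0.5967, 0.5967], "z": [0, 0, 0, 0, 0, 0, 0, 0, 0, 0, 0, 0], "ax": [0, 0, 0, 0, 0, 0, 0, 0, 0, 0, 0, 0], "ay": [0, 0, 0, 0, 0, 0, 0, 0, 0, 0, 0, 0], "az": [-0.1, -0.1, -0.1, -0.1, -0.1, -0.1, -0.1, -0.1, -0.1, -0.1, -0.1, -0.1]}' | python3 drive.py 0 10
python3 -c "
from h import *
to([(-.194,.038,.14)])"
```

```text
time_s: 1.1
tcp_pos: [0.4627, -0.2492, 0.2266]
eef_rot: [-180.0, 0.0, -129.7]
contact_force: [0.3, -0.2, -0.7]
gripper_width: 0.0132
gripper_force: 0.0
t 1.1 tray [344.11108842 -32.47952585] z 226.58786774533962 F [ 0.3 -0.2 -0.7]
rot to square [-0.00e+00  1.00e-02 -3.54e+01]
(-0.194, 0.038, 0.14) [0.574 0.282 0.14 ] -> [-0.4795  0.2542  0.0867]
```

Converted, -0.48 m / 0.6 = -0.8, 0.254 m / 0.6 = 0.4233, -35.4 degrees / 360 = -0.0983.

```bash
echo '{"x": [-0.8, -0.8, -0.8, -0.8, -0.8, -0.8, -0.8, -0.8, -0.8, -0.8, -0.8, -0.8], "y": [0.4233, 0.4233, 0.4233, 0.4233, 0.4233, 0.4233, 0.4233, 0.4233, 0.4233, 0.4233, 0.4233, 0.4233], "z": [0.145, 0.145, 0.145, 0.145, 0.145, 0.145, 0.145, 0.145, 0.145, 0.145, 0.145, 0.145], "ax": [0, 0, 0, 0, 0, 0, 0, 0, 0, 0, 0, 0], "ay": [0, 0, 0, 0, 0, 0, 0, 0, 0, 0, 0, 0], "az": [-0.0983, -0.0983, -0.0983, -0.0983, -0.0983, -0.0983, -0.0983, -0.0983, -0.0983, -0.0983, -0.0983, -0.0983]}' | python3 drive.py && echo '{"x": [-0.075, -0.075, -0.075], "y": [0.0417, 0.0417, 0.0417], "z": [0.0133, 0.0133, 0.0133], "ax": [0, 0, 0], "ay": [0, 0, 0], "az": [0, 0, 0]}' | python3 drive.py
python3 - <<'E'
from h import *
from plant import r, viewer
to([(-.194,.038,.05)])
c=[viewer.capture(n) for n in("top","scene")]
cv2.imwrite("pics/above.png",np.vstack([cv2.resize(c[0]["frame"][150:270,170:370],(800,480))[:300],cv2.resize(c[1]["frame"][160:300,140:380],(800,467))[:300]])[:,:,::-1])
E
```

```text
time_s: 2.1
tcp_pos: [0.5634, 0.234, 0.1469]
eef_rot: [180.0, -0.0, -94.3]
contact_force: [1.5, -0.2, -0.1]
gripper_width: -0.0001
gripper_force: 0.0
time_s: 2.35
tcp_pos: [0.5405, 0.2812, 0.1379]
eef_rot: [179.9, -0.1, -94.2]
contact_force: [0.4, -0.4, -0.5]
gripper_width: 0.0007
gripper_force: 0.0
t 2.35 tray [-190.58208538    4.88032211] z 137.93632647109644 F [ 0.4 -0.4 -0.5]
rot to square [ 0.1  -0.08  0.19]
(-0.194, 0.038, 0.05) [0.574 0.282 0.05 ] -> [-0.0034 -0.0333  0.0879]
```

Converted, 0.088 m / 0.6 = 0.1467, -0.033 m / 0.6 = -0.055, 0.1 degrees / 360 = 0.0003.

```bash
echo '{"x": [-0.0058, -0.0058, -0.0058, -0.0058, -0.0058], "y": [-0.055, -0.055, -0.055, -0.055, -0.055], "z": [0, 0.0667, 0.1333, 0.1467, 0.1467], "ax": [0, 0, 0, 0, 0], "ay": [0, 0, 0, 0, 0], "az": [0.0003, 0.0003, 0.0003, 0.0003, 0.0003]}' | python3 drive.py
python3 - <<'E'
from h import *
from plant import r, viewer
to([(-.194,.038,.008)])
c=[viewer.capture(n) for n in("top","scene")]
cv2.imwrite("pics/above2.png",np.vstack([cv2.resize(c[0]["frame"][160:250,180:300],(400,300)),cv2.resize(c[1]["frame"][210:300,150:270],(400,300))])[:,:,::-1])
E
```

```text
time_s: 2.87
tcp_pos: [0.5738, 0.2768, 0.0488]
eef_rot: [179.7, -0.3, -94.6]
contact_force: [0.5, -0.4, 1.0]
gripper_width: 0.0004
gripper_force: 0.0
t 2.8667 tray [-188.7727848    38.42919565] z 48.81042366931072 F [ 0.5 -0.4  1. ]
rot to square [ 0.26 -0.27 -0.21]
(-0.194, 0.038, 0.008) [0.574 0.282 0.008] -> [-0.0054  0.0003  0.0408]
```

View pics/above2.png

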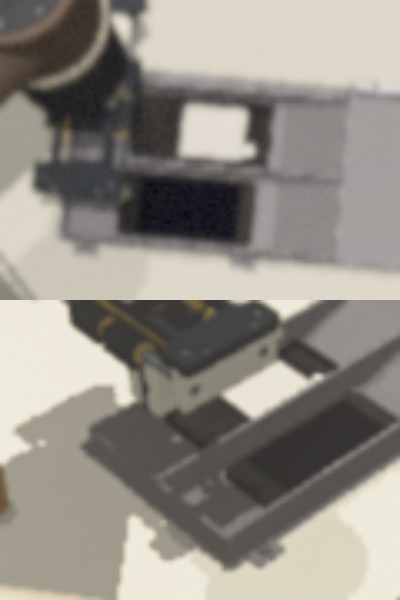

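The gripper hangs over the free gap behind the shell (fingers near (100,160) in the top crop) and clear of the back wall. Now I go down.

Converted, 0.041 m / 0.6 = 0.0683, 0.035 m / 0.6 = 0.0583.

```bash
echo '{"x": [-0.01, -0.01, -0.01, -0.01, -0.01, -0.01, -0.01], "y": [0, 0, 0, 0, 0, 0, 0], "z": [0, 0.0333, 0.0583, 0.0683, 0.0683, 0.0683, 0.0683], "ax": [0, 0, 0, 0, 0, 0, 0], "ay": [0, 0, 0, 0, 0, 0, 0], "az": [0, 0, 0, 0, 0, 0, 0]}' | python3 drive.py
python3 -c "
from h import *
to([(-.194,.038,.008),(.06,.038,.028)])"
```

```text
time_s: 3.55
tcp_pos: [0.5766, 0.2865, 0.0122]
eef_rot: [-179.9, 0.1, -94.4]
contact_force: [0.1, 0.6, 0.7]
gripper_width: 0.0002
gripper_force: 0.0
t 3.55 tray [-198.65911951   40.45538695] z 12.155391606868134 F [0.1 0.6 0.7]
rot to square [-0.1   0.09 -0.08]
(-0.194, 0.038, 0.008) [0.574 0.282 0.008] -> [0.0047 0.0025 0.0041]
(0.06, 0.038, 0.028) [0.555 0.029 0.028] -> [ 0.2586  0.0021 -0.0162]
```

Converted, 0.042 m / 0.6 = 0.07, 0.036 m / 0.6 = 0.06.

```bash
echo '{"x": [0.01, 0.02, 0.03, 0.04, 0.05, 0.06, 0.07, 0.07, 0.07], "y": [0.0033, 0.0033, 0.0033, 0.0033, 0.0033, 0.0033, 0.0033, 0.0033, 0.0033], "z": [0.0067, 0.0067, 0.0067, 0.0067, 0.0067, 0.0067, 0.0067, 0.0067, 0.0067], "ax": [0, 0, 0, 0, 0, 0, 0, 0, 0], "ay": [0, 0, 0, 0, 0, 0, 0, 0, 0], "az": [0, 0, 0, 0, 0, 0, 0, 0, 0]}' | python3 drive.py
python3 - <<'E'
from h import *
from plant import r, viewer
to([(-.02,.038,.007),(.06,.038,.028)])
c=[viewer.capture(n) for n in("top","scene")]
to([])
cv2.imwrite("pics/push1.png",np.vstack([cv2.resize(c[0]["frame"][160:250,180:300],(400,300)),cv2.resize(c[1]["frame"][210:300,150:270],(400,300))])[:,:,::-1])
E
```

```text
time_s: 4.3
tcp_pos: [0.5705, 0.2435, 0.0065]
eef_rot: [180.0, -0.0, -94.5]
contact_force: [-0.1, -0.5, -0.8]
gripper_width: 0.0004
gripper_force: 0.0
t 4.3 tray [-155.29185172   37.6374964 ] z 6.533117206736133 F [-0.1 -0.5 -0.8]
rot to square [ 0.   -0.01 -0.14]
(-0.02, 0.038, 0.007) [0.561 0.109 0.007] -> [ 0.1353 -0.0007 -0.0005]
(0.06, 0.038, 0.028) [0.555 0.029 0.028] -> [ 0.2153 -0.0009 -0.0214]
t 4.4 tray [-155.81087259   37.671486  ] z 6.508777073438665 F [-0.2 -0.8  0.6]
rot to square [-0.  -0.  -0.1]
```

View pics/push1.png

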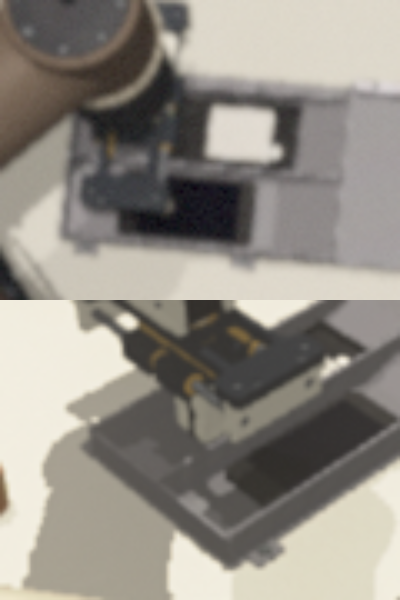

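The battery, and with it the shell, moved about 25 mm forward in the lane, as expected. I carry on along the floor.

Converted, 0.117 m / 0.6 = 0.195, 0.108 m / 0.6 = 0.18.

```bash
echo '{"x": [0.02, 0.04, 0.06, 0.08, 0.1, 0.12, 0.14, 0.16, 0.18, 0.195, 0.195, 0.195], "y": [0, 0, 0, 0, 0, 0, 0, 0, 0, 0, 0, 0], "z": [0, 0, 0, 0, 0, 0, 0, 0, 0, 0, 0, 0], "ax": [0, 0, 0, 0, 0, 0, 0, 0, 0, 0, 0, 0], "ay": [0, 0, 0, 0, 0, 0, 0, 0, 0, 0, 0, 0], "az": [0, 0, 0, 0, 0, 0, 0, 0, 0, 0, 0, 0]}' | python3 drive.py
python3 - <<'E'
from h import *
to([(-.02,.038,.0115),(.04,.038,.027)])
E
```

```text
time_s: 5.4
tcp_pos: [0.5615, 0.1267, 0.0066]
eef_rot: [-180.0, -0.0, -94.5]
contact_force: [-0.2, 0.3, 0.3]
gripper_width: 0.0008
gripper_force: 0.0
t 5.4 tray [-38.20906938  37.47959309] z 6.5588905559761415 F [-0.2  0.3  0.3]
rot to square [-0.   -0.   -0.16]
(-0.02, 0.038, 0.0115) [0.561 0.109 0.012] -> [ 0.0182 -0.0006 -0.0049]
(0.04, 0.038, 0.027) [0.556 0.049 0.027] -> [ 0.0782 -0.0007 -0.0204]
```

Converted, 0.078 m / 0.6 = 0.13, 0.04 m / 0.6 = 0.0667.

```bash
echo '{"x": [0.0167, 0.0333, 0.05, 0.0667, 0.0833, 0.1, 0.1167, 0.13, 0.13, 0.13], "y": [0, 0, 0, 0, 0, 0, 0, 0, 0, 0], "z": [-0.005, -0.01, -0.015, -0.02, -0.025, -0.03, -0.0325, -0.0325, -0.0325, -0.0325], "ax": [0, 0, 0, 0, 0, 0, 0, 0, 0, 0], "ay": [0, 0, 0, 0, 0, 0, 0, 0, 0, 0], "az": [0, 0, 0, 0, 0, 0, 0, 0, 0, 0]}' | python3 drive.py
python3 - <<'E'
from h import *
from plant import r, viewer
to([(.02,.038,.06),(.115,-.03,.06)])
c=[viewer.capture(n) for n in("top","scene")]
for n,k in zip(("top","scene"),c): np.savez(n+"1.npz",**k)
cv2.imwrite("pics/deck1.png",cv2.resize(np.vstack([ortho(c[0],POSE,.031),ortho(c[1],POSE,.031)]),(720,600)))
E
```

```text
time_s: 6.23
tcp_pos: [0.5553, 0.049, 0.0259]
eef_rot: [180.0, -0.0, -94.5]
contact_force: [0.0, 0.5, 0.2]
gripper_width: 0.0007
gripper_force: 0.0
t 6.2333 tray [39.82975475 37.2119786 ] z 25.945491123351413 F [0.  0.5 0.2]
rot to square [ 0.   -0.   -0.16]
(0.02, 0.038, 0.06) [0.558 0.069 0.06 ] -> [-0.0198 -0.0007 -0.0341]
(0.115, -0.03, 0.06) [ 0.483 -0.021  0.06 ] -> [ 0.0754  0.067  -0.034 ]
```

View pics/deck1.png

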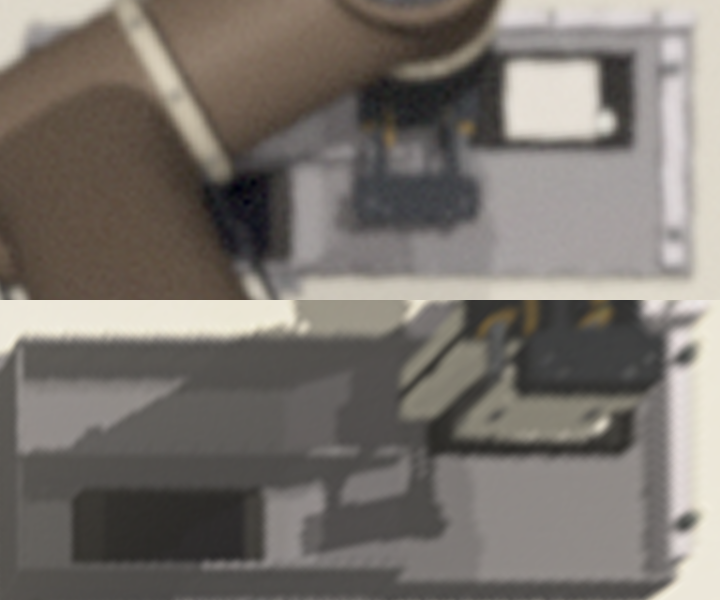

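The shell now lies on the deck with its leading end at tray x of about 181 mm (632 px) and the stop face at about 199 mm (659 px). The finger is behind it. Next I go up and over to its open (-y) side to push it to the fence.

Converted, 0.075 m / 0.6 = 0.125, 0.072 m / 0.6 = 0.12.

```bash
echo '{"x": [-0.0133, -0.0133, -0.0133, 0.0333, 0.0833, 0.125, 0.125, 0.125, 0.125, 0.125, 0.125], "y": [0, 0, 0, 0.05, 0.0917, 0.12, 0.12, 0.12, 0.12, 0.12, 0.12], "z": [0, -0.0333, -0.0667, -0.0667, -0.0667, -0.0667, -0.0667, -0.0333, 0, 0, 0], "ax": [0, 0, 0, 0, 0, 0, 0, 0, 0, 0, 0], "ay": [0, 0, 0, 0, 0, 0, 0, 0, 0, 0, 0], "az": [0, 0, 0, 0, 0, 0, 0, 0, 0, 0, 0]}' | python3 drive.py
python3 -c "
from h import *
to([(.115,-.004,.026)])"
```

```text
time_s: 7.25
tcp_pos: [0.4772, -0.0193, 0.0255]
eef_rot: [179.9, -0.1, -94.4]
contact_force: [-0.7, 0.5, 0.8]
gripper_width: 0.0005
gripper_force: 0.0
t 7.25 tray [113.81049535 -35.43373395] z 25.45489234797077 F [-0.7  0.5  0.8]
rot to square [ 0.13 -0.07 -0.06]
(0.115, -0.004, 0.026) [ 0.508 -0.023  0.026] -> [ 0.0012 -0.0314 -0.0006]
```

Converted, -0.027 m / 0.6 = -0.045, -0.025 m / 0.6 = -0.0417.

```bash
echo '{"x": [0, 0, 0, 0, 0, 0, 0, 0, 0, 0], "y": [-0.0067, -0.0133, -0.02, -0.025, -0.03, -0.035, -0.0383, -0.0417, -0.045, -0.045], "z": [0, 0, 0, 0, 0, 0, 0, 0, 0, 0], "ax": [0, 0, 0, 0, 0, 0, 0, 0, 0, 0], "ay": [0, 0, 0, 0, 0, 0, 0, 0, 0, 0], "az": [0, 0, 0, 0, 0, 0, 0, 0, 0, 0]}' | python3 drive.py
python3 - <<'E'
from h import *
from plant import r, viewer
to([])
c=[viewer.capture(n) for n in("top","scene")]
cv2.imwrite("pics/side1.png",cv2.resize(np.vstack([ortho(c[0],POSE,.031),ortho(c[1],POSE,.031)])[:,320:],(600,600)))
E
```

```text
time_s: 8.08
tcp_pos: [0.5049, -0.0218, 0.026]
eef_rot: [180.0, -0.0, -94.4]
contact_force: [0.1, -0.6, 1.3]
gripper_width: 0.0009
gripper_force: 0.3
t 8.0833 tray [114.19232445  -7.69027349] z 25.961283405699817 F [ 0.1 -0.6  1.3]
rot to square [ 0.   -0.01 -0.1 ]
```

View pics/side1.png

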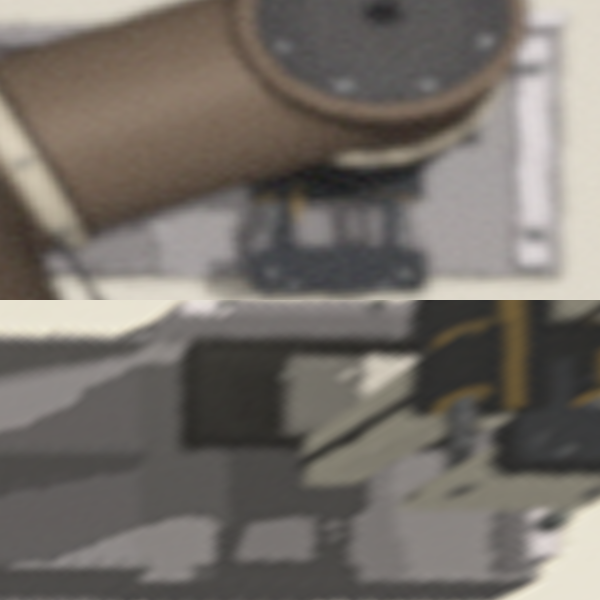

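The shell has moved only a little towards the fence, with a gap still left. I keep pushing and watch the force.

Converted, -0.005 m / 0.6 = -0.0083, -0.004 m / 0.6 = -0.0067.

```bash
for k in 1; do echo '{"x": [0, 0, 0, 0, 0, 0, 0], "y": [-0.0017, -0.0033, -0.005, -0.0067, -0.0083, -0.0083, -0.0083], "z": [0, 0, 0, 0, 0, 0, 0], "ax": [0, 0, 0, 0, 0, 0, 0], "ay": [0, 0, 0, 0, 0, 0, 0], "az": [0, 0, 0, 0, 0, 0, 0]}' | python3 drive.py; done; echo '{"x": [0, 0, 0, 0, 0], "y": [-0.0017, -0.0033, -0.005, -0.005, -0.005], "z": [0, 0, 0, 0, 0], "ax": [0, 0, 0, 0, 0], "ay": [0, 0, 0, 0, 0], "az": [0, 0, 0, 0, 0]}' | python3 drive.py
python3 - <<'E'
from h import *
to([])
E
```

```text
time_s: 8.77
tcp_pos: [0.5098, -0.0221, 0.026]
eef_rot: [-180.0, 0.0, -94.4]
contact_force: [0.6, -0.0, 0.7]
gripper_width: 0.0004
gripper_force: 0.0
time_s: 9.18
tcp_pos: [0.5128, -0.0223, 0.026]
eef_rot: [-180.0, 0.0, -94.4]
contact_force: [-0.2, 0.1, 0.0]
gripper_width: 0.0004
gripper_force: 0.0
t 9.1833 tray [114.10682304   0.24688955] z 25.973735683948995 F [-0.2  0.1  0. ]
rot to square [-0.01  0.   -0.1 ]
```

Converted, -0.002 m / 0.6 = -0.0033, -0.001 m / 0.6 = -0.0017.

```bash
R='x'; echo '{"x": [0, 0, 0], "y": [-0.0017, -0.0033, -0.0033], "z": [0, 0, 0], "ax": [0, 0, 0], "ay": [0, 0, 0], "az": [0, 0, 0]}' | python3 drive.py | grep -E "tcp|contact|force"; echo '{"x": [0, 0, 0], "y": [-0.0017, -0.0033, -0.0033], "z": [0, 0, 0], "ax": [0, 0, 0], "ay": [0, 0, 0], "az": [0, 0, 0]}' | python3 drive.py| grep -E "tcp|contact|force"
python3 - <<'E'
from h import *
from plant import r, viewer
to([])
c=[viewer.capture(n) for n in("top","scene")]
np.savez("scene2.npz",**c[1])
cv2.imwrite("pics/side2.png",cv2.resize(c[1]["frame"][170:260,220:350],(780,540),interpolation=cv2.INTER_CUBIC)[:,:,::-1])
E
```

```text
tcp_pos: [0.5145, -0.0226, 0.0259]
contact_force: [-0.7, -0.4, 0.3]
gripper_force: 0.4
tcp_pos: [0.5149, -0.0228, 0.0258]
contact_force: [-7.6, 3.3, 6.6]
gripper_force: 4.6
t 9.6833 tray [114.42393151   2.35481313] z 25.80745856994862 F [-7.6  3.3  6.6]
rot to square [ 0.18 -0.03 -0.13]
```

View pics/side2.png

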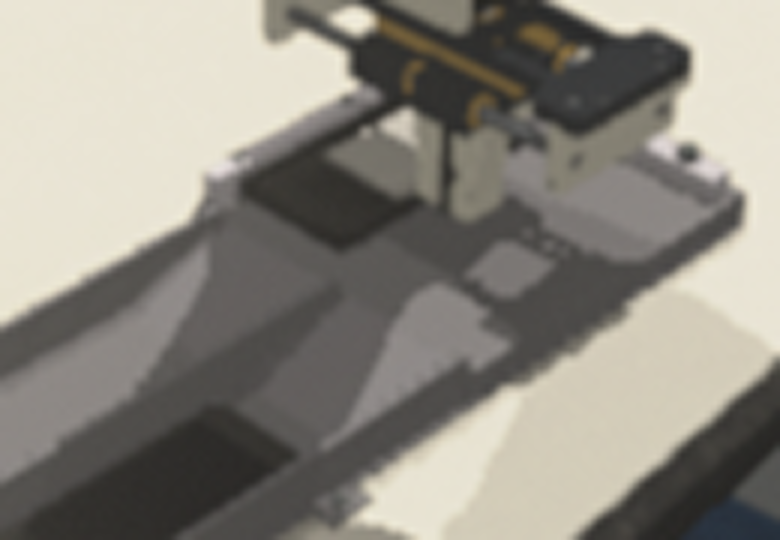

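The shell's far side sits against the fence along its length, and the force rose to 8 N. Now I go behind it again and push it to the end stop.

Converted, -0.088 m / 0.6 = -0.1467, -0.06 m / 0.6 = -0.1.

```bash
echo '{"x": [0, 0, 0, 0, -0.05, -0.1, -0.1467, -0.1467, -0.1467, -0.1467], "y": [0.01, 0.0233, 0.0233, 0.0233, 0, -0.0333, -0.0717, -0.0717, -0.0717, -0.0717], "z": [0, 0, -0.05, -0.07, -0.07, -0.07, -0.07, -0.07, -0.07, -0.07], "ax": [0, 0, 0, 0, 0, 0, 0, 0, 0, 0], "ay": [0, 0, 0, 0, 0, 0, 0, 0, 0, 0], "az": [0, 0, 0, 0, 0, 0, 0, 0, 0, 0]}' | python3 drive.py; echo '{"x": [0, 0, 0, 0], "y": [0, 0, 0, 0], "z": [0.0333, 0.0683, 0.0683, 0.0683], "ax": [0, 0, 0, 0], "ay": [0, 0, 0, 0], "az": [0, 0, 0, 0]}' | python3 drive.py
python3 - <<'E'
from h import *
to([(.05,.048,.026)])
E
```

```text
time_s: 10.62
tcp_pos: [0.5655, 0.0618, 0.0675]
eef_rot: [180.0, -0.0, -94.4]
contact_force: [-0.9, -0.3, 0.0]
gripper_width: 0.0005
gripper_force: 0.0
time_s: 10.95
tcp_pos: [0.5649, 0.0606, 0.0264]
eef_rot: [179.9, -0.1, -94.5]
contact_force: [0.9, 0.1, 0.7]
gripper_width: 0.0009
gripper_force: 0.0
t 10.95 tray [27.45578141 45.88694688] z 26.429983546273885 F [0.9 0.1 0.7]
rot to square [ 0.14 -0.08 -0.14]
(0.05, 0.048, 0.026) [0.565 0.038 0.026] -> [ 0.0225 -0.0022  0.0005]
```

Converted, 0.025 m / 0.6 = 0.0417, 0.023 m / 0.6 = 0.0383.

```bash
echo '{"x": [0.0067, 0.0133, 0.02, 0.0267, 0.0333, 0.0383, 0.0417, 0.0417], "y": [-0.0033, -0.0033, -0.0033, -0.0033, -0.0033, -0.0033, -0.0033, -0.0033], "z": [0, 0, 0, 0, 0, 0, 0, 0], "ax": [0, 0, 0, 0, 0, 0, 0, 0], "ay": [0, 0, 0, 0, 0, 0, 0, 0], "az": [0, 0, 0, 0, 0, 0, 0, 0]}' | python3 drive.py | grep -E "tcp|contact"; for i in 1; do echo '{"x": [0.0017, 0.0033, 0.005, 0.005], "y": [0, 0, 0, 0], "z": [0, 0, 0, 0], "ax": [0, 0, 0, 0], "ay": [0, 0, 0, 0], "az": [0, 0, 0, 0]}' | python3 drive.py | grep -E "tcp|contact"; done
echo '{"x": [0.0017, 0.0033, 0.0033], "y": [0, 0, 0], "z": [0, 0, 0], "ax": [0, 0, 0], "ay": [0, 0, 0], "az": [0, 0, 0]}' | python3 drive.py | grep -E "tcp|contact"
python3 - <<'E'
from h import *
to([(.0575,.048,.026)])
E
```

```text
tcp_pos: [0.5668, 0.0366, 0.0275]
contact_force: [-1.0, 1.5, 4.0]
tcp_pos: [0.5667, 0.0343, 0.0275]
contact_force: [-0.4, 3.2, 5.5]
tcp_pos: [0.5666, 0.0324, 0.0274]
contact_force: [-1.1, 3.8, 5.5]
t 12.2 tray [55.50934869 49.75266603] z 27.43858184029045 F [-1.1  3.8  5.5]
rot to square [-0.07  0.04 -0.07]
(0.0575, 0.048, 0.026) [0.565 0.031 0.026] -> [0.002  0.0018 0.0014]
```

Run:
```python
from h import *
from plant import r, viewer
c=[viewer.capture(n) for n in("top","scene")]
a=cv2.resize(c[1]["frame"][165:245,220:350],(780,480),interpolation=cv2.INTER_CUBIC)[:,:,::-1]
b=cv2.resize(ortho(c[0],POSE,.031)[:120,440:],(780,120*780//328))
cv2.imwrite("pics/end1.png",cv2.resize(np.vstack([a,b]),(700,600)))
```

```text
(no output)
```

View pics/end1.png

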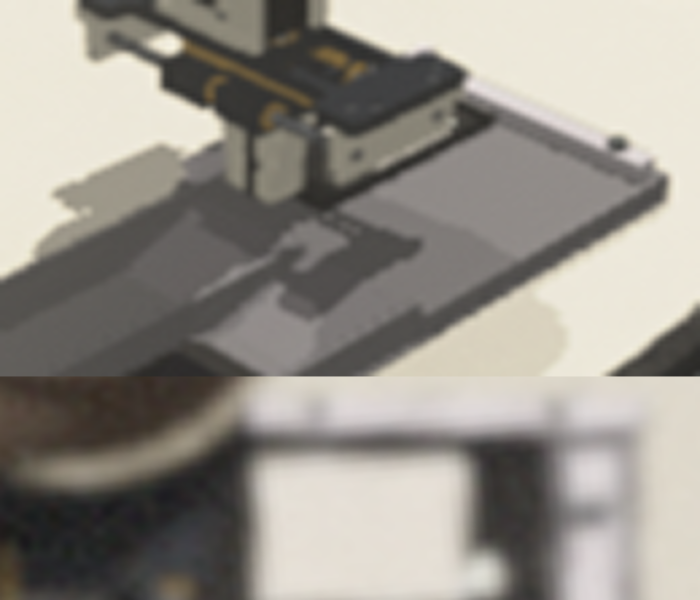

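The shell lies along the fence, and in the top crop its leading end is at, or within a few mm of, the stop. I press on gently.

Converted, 0.001 m / 0.6 = 0.0017.

```bash
echo '{"x": [0.0017, 0.0017], "y": [0, 0], "z": [0, 0], "ax": [0, 0], "ay": [0, 0], "az": [0, 0]}' | python3 drive.py | grep -E "tcp|contact"; echo '{"x": [0.0017, 0.0017], "y": [0, 0], "z": [0, 0], "ax": [0, 0], "ay": [0, 0], "az": [0, 0]}' | python3 drive.py | grep -E "tcp|contact"; echo '{"x": [0.0017, 0.0017], "y": [0, 0], "z": [0, 0], "ax": [0, 0], "ay": [0, 0], "az": [0, 0]}' | python3 drive.py | grep -E "tcp|contact"
python3 -c "
from h import *
to([])"
```

```text
tcp_pos: [0.5665, 0.0314, 0.0274]
contact_force: [-0.4, 4.4, 6.1]
tcp_pos: [0.5664, 0.0304, 0.0274]
contact_force: [-0.7, 3.9, 5.1]
tcp_pos: [0.5663, 0.0294, 0.0274]
contact_force: [-1.7, 4.3, 6.2]
t 12.8 tray [58.52556458 49.73674822] z 27.41968867967388 F [-1.7  4.3  6.2]
rot to square [-0.07  0.04 -0.07]
```

Converted, 0.001 m / 0.6 = 0.0017.

```bash
echo '{"x": [0.0017, 0.0017], "y": [0, 0], "z": [0, 0], "ax": [0, 0], "ay": [0, 0], "az": [0, 0]}' | python3 drive.py | grep -E "tcp|contact"; echo '{"x": [0.0017, 0.0017], "y": [0, 0], "z": [0, 0], "ax": [0, 0], "ay": [0, 0], "az": [0, 0]}' | python3 drive.py | grep -E "tcp|contact"; echo '{"x": [0.0017, 0.0017], "y": [0, 0], "z": [0, 0], "ax": [0, 0], "ay": [0, 0], "az": [0, 0]}' | python3 drive.py | grep -E "tcp|contact"
python3 - <<'E'
from h import *
from plant import r, viewer
to([])
c=[viewer.capture(n) for n in("top","scene")]
a=cv2.resize(c[1]["frame"][165:245,220:350],(780,480),interpolation=cv2.INTER_CUBIC)[:,:,::-1]
b=cv2.resize(ortho(c[0],POSE,.031)[:120,440:],(780,120*780//328))
cv2.imwrite("pics/end2.png",cv2.resize(np.vstack([a,b]),(700,600)))
E
```

```text
tcp_pos: [0.5663, 0.0284, 0.0275]
contact_force: [-0.5, 4.0, 5.9]
tcp_pos: [0.5663, 0.0279, 0.0275]
contact_force: [-1.4, 7.8, 6.2]
tcp_pos: [0.5663, 0.0277, 0.0275]
contact_force: [-3.6, 11.1, 6.8]
t 13.3 tray [60.14861138 49.83758116] z 27.503261075626064 F [-3.6 11.1  6.8]
rot to square [-0.11  0.14 -0.08]
```

View pics/end2.png

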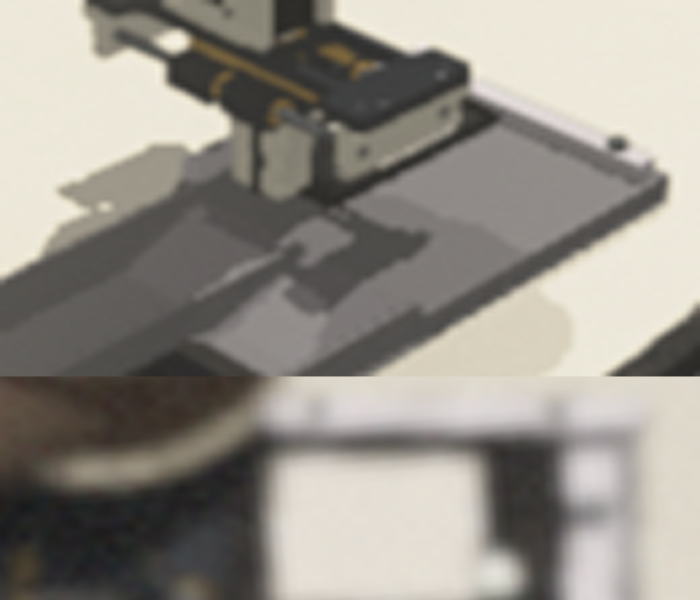

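Force rose to 11 N with the dark leading end meeting the stop at about (555,490), so it is in contact. I back off and re-seat it against the fence.

Converted, 0.08 m / 0.6 = 0.1333, -0.002 m / 0.6 = -0.0033.

```bash
echo '{"x": [-0.0033, -0.0067, -0.0233, -0.0333, -0.0333, 0.0167, 0.075, 0.1267, 0.1267, 0.1267], "y": [0, 0, 0, 0, 0, 0.05, 0.0917, 0.1333, 0.1333, 0.1333], "z": [0, -0.0033, -0.0067, -0.0333, -0.07, -0.07, -0.07, -0.07, -0.07, -0.07], "ax": [0, 0, 0, 0, 0, 0, 0, 0, 0, 0], "ay": [0, 0, 0, 0, 0, 0, 0, 0, 0, 0], "az": [0, 0, 0, 0, 0, 0, 0, 0, 0, 0]}' | python3 drive.py | grep -E "tcp|contact"
python3 - <<'E'
from h import *
from plant import r, viewer
to([(.134,-.012,.027),(.134,.0015,.027)])
c=[viewer.capture(n) for n in("top","scene")]
for n,k in zip(("top","scene"),c): np.savez(n+"3.npz",**k)
a=cv2.resize(c[1]["frame"][165:245,220:350],(780,480),interpolation=cv2.INTER_CUBIC)[:,:,::-1]
b=cv2.resize(ortho(c[0],POSE,.031)[:160,380:],(780,160*780//388))
cv2.imwrite("pics/end3.png",cv2.resize(np.vstack([a,b]),(700,600)))
E
```

```text
tcp_pos: [0.4781, -0.0451, 0.0692]
contact_force: [0.9, 0.2, 0.9]
t 14.2333 tray [139.45693173 -32.61087402] z 69.17248070785836 F [0.9 0.2 0.9]
rot to square [ 0.04 -0.02 -0.22]
(0.134, -0.012, 0.027) [ 0.499 -0.041  0.027] -> [-0.0055 -0.0206  0.0422]
(0.134, 0.0015, 0.027) [ 0.513 -0.042  0.027] -> [-0.0056 -0.0341  0.0421]
```

View pics/end3.png

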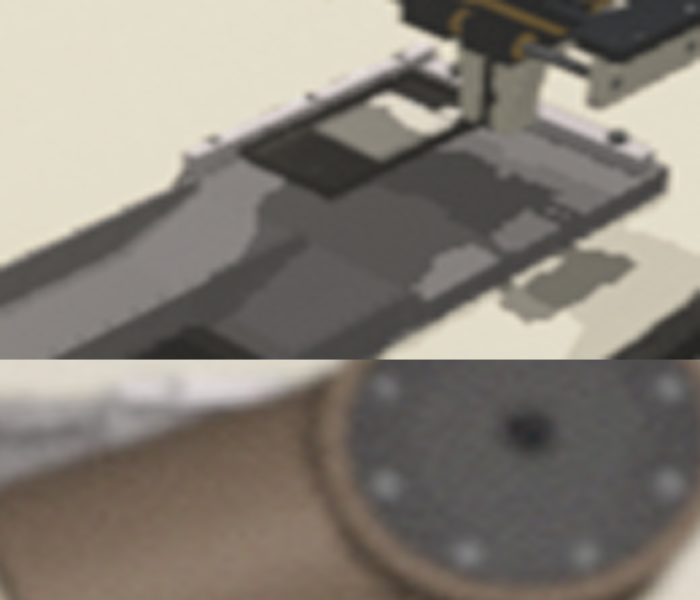

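The shell lies flat against the fence and reaches the stop. One gentle side press makes sure it is seated.

Converted, 0.041 m / 0.6 = 0.0683, -0.032 m / 0.6 = -0.0533.

```bash
echo '{"x": [-0.01, -0.01, -0.01, -0.01, -0.01, -0.01, -0.01, -0.01, -0.01], "y": [0, 0, -0.0117, -0.0233, -0.035, -0.0433, -0.05, -0.0533, -0.0533], "z": [0.0333, 0.0683, 0.0683, 0.0683, 0.0683, 0.0683, 0.0683, 0.0683, 0.0683], "ax": [0, 0, 0, 0, 0, 0, 0, 0, 0], "ay": [0, 0, 0, 0, 0, 0, 0, 0, 0], "az": [0, 0, 0, 0, 0, 0, 0, 0, 0]}' | python3 drive.py | grep -E "tcp|contact"; echo '{"x": [0, 0, 0], "y": [-0.0017, -0.0033, -0.0033], "z": [0, 0, 0], "ax": [0, 0, 0], "ay": [0, 0, 0], "az": [0, 0, 0]}' | python3 drive.py | grep -E "tcp|contact";echo '{"x": [0, 0, 0], "y": [-0.0017, -0.0033, -0.0033], "z": [0, 0, 0], "ax": [0, 0, 0], "ay": [0, 0, 0], "az": [0, 0, 0]}' | python3 drive.py | grep -E "tcp|contact"
python3 -c "
from h import *
to([])"
```

```text
tcp_pos: [0.513, -0.0404, 0.0284]
contact_force: [0.6, 0.7, -0.1]
tcp_pos: [0.5142, -0.0405, 0.0281]
contact_force: [0.4, -0.1, 0.4]
tcp_pos: [0.5145, -0.0407, 0.0278]
contact_force: [-6.9, 2.7, 7.3]
t 15.5833 tray [132.31103774   3.37094878] z 27.848358662248643 F [-6.9  2.7  7.3]
rot to square [ 0.17 -0.02 -0.12]
```

Converted, 0.24 m / 0.6 = 0.4, 0.2 m / 0.6 = 0.3333.

```bash
echo '{"x": [0, 0, 0, 0, 0, 0.0667, 0.1333, 0.2, 0.2667, 0.3333, 0.4, 0.4], "y": [0.0033, 0.0167, 0.0417, 0.05, 0.05, 0.05, 0.05, 0.05, 0.05, 0.05, 0.05, 0.05], "z": [0, 0, -0.0083, -0.0667, -0.1333, -0.2, -0.25, -0.25, -0.25, -0.25, -0.25, -0.25], "ax": [0, 0, 0, 0, 0, 0, 0, 0, 0, 0, 0, 0], "ay": [0, 0, 0, 0, 0, 0, 0, 0, 0, 0, 0, 0], "az": [0, 0, 0, 0, 0, 0, 0, 0, 0, 0, 0, 0]}' | python3 drive.py | grep -E "tcp|contact"
python3 - <<'E'
from h import *
from plant import r, viewer
c=[viewer.capture(n) for n in("top","scene")]
T,S=ortho(c[0],POSE,.031)[:150,380:],ortho(c[1],POSE,.031)[:150,380:]
cv2.imwrite("pics/final.png",cv2.resize(np.vstack([T,S]),(776,600),interpolation=cv2.INTER_CUBIC))
w=cloud(c[0]).reshape(-1,3); d=w[:,:2]-POSE[:2]; cc,s=np.cos(POSE[2]),np.sin(POSE[2])
X,Y=cc*d[:,0]+s*d[:,1],-s*d[:,0]+cc*d[:,1]
m=(X>.075)&(X<.19)&(Y>.025)&(Y<.078); print("z over shell",np.percentile(w[m][:,2],[5,25,50,75,95]))
E
```

```text
tcp_pos: [0.4667, -0.2815, 0.178]
contact_force: [0.2, 1.3, 1.0]
z over shell [0.0190211  0.02293115 0.02614828 0.42868979 0.59236813]
```

View pics/final.png

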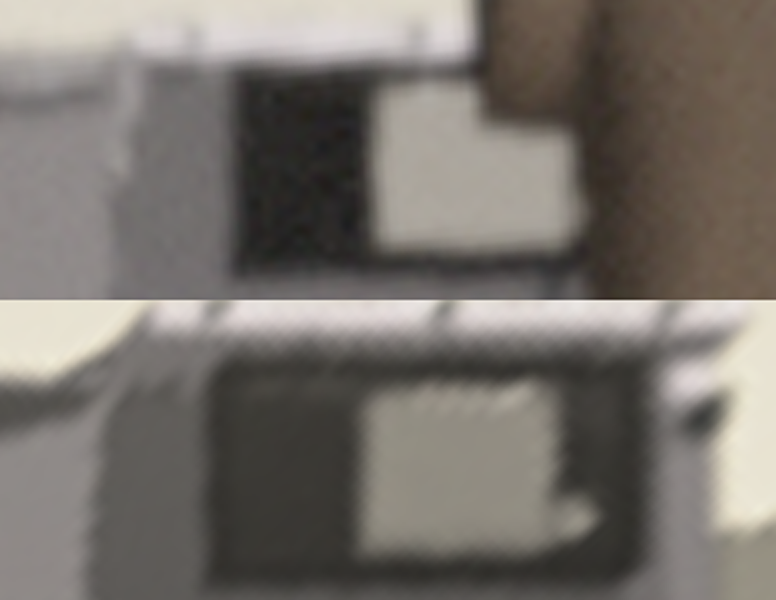

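The top and scene views show the shell flat and square, along the fence. Its leading end, at about (648,470), meets the stop, and its back end is at tray x of about 71 mm. The arm is clear.

```bash
python3 -c "
from plant import r, viewer
print(r.close_job())"
```

```text
the job is handed in; nothing more can be done
None
```

I slid the phone shell up the ramp and left it flat and square in the deck corner, touching the end stop and side fence by force reading and final pictures; I moved nothing else and handed the job in, but it returned no verdict.

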